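# Third hand at the block jig: sweep the nest and hold the lino block home

### The arm

A 6-joint arm with a two-finger parallel gripper is mounted at the origin on a cart in front of the work surface, level with it; the furniture and walls round the work are solid. World frame = base frame: x ahead of the robot, y to its left, z up, the work surface at z = 0. Lengths are in mm, angles in rad, forces in N, time in s.
With the tool pointing down it reaches from about 350 to 875 mm from the base axis. Payload 4.2 kg.
Tool frame: the origin (TCP) lies at the very end of the fingers, on their centre line; the grasp point (between the pads) lies 19 mm behind it; z points along the fingers, y is the line along which they close (so a half turn about z gives the same grasp; the last joint's range is limited). The gripper opens to 85 mm and grips with 20 to 120 N. Pads are 22 mm wide; open, the fingers measure 114 mm over their backs; the gripper's body (76 mm by 85 mm) begins 54 mm behind the grasp point. The pads swing forward as they close: fully open they stand 13 mm farther back than shut.
Start: joints at [1.424, 0.385, 0.008, 0, -1.194, -0.259], TCP at [246.688, 574.234, 231.312] pointing down, gripper open.
Joint ranges: [-3.14, 3.14], [-1.21, 2.06], [-1.07, 1.41], [-3.16, 2.05], [-2.99, -0.16], [-3.1, 3.1]. Speed limits (rad/s): [2.79, 2.79, 3.14, 3.14, 3.14, 3.14].

### API

Orientations are given as a unit quaternion [x, y, z, w].
In Python, from cell import status, snapshot, r, recognise, mark_of gives the robot as it stands. The module is installed in compiled form; this text tells all that it offers.
- The arm moves only by the shell command python3 -m pendant 'ROWS' [FORCE]. ROWS is JSON, a list of rows, each a list of 7 numbers: the closure, from 0 (fully open) to 1 (shut), then the shift along the tool's x, y, z in units of 40 mm (1.0 is 40 mm), then the turn, a rotation vector about the tool's x, y, z in units of 5 degrees (1.0 is 5 degrees). A call has 1 to 10 rows; each row shifts and turns the commanded pose from where the row before left it, along the tool's axes as they then stand; what a row does not reach is not made up. A row lasts 1/10 s, in which the tool goes at most 50 mm and 8.59 degrees, less where a joint would pass 70% of its speed; a pose out of reach is approached as far as the arm can. A call is refused whole if a number of a shift passes 1 or a number of a turn 1, either way. A call with a gripper value outside its range is refused whole. The fingers move at their own pace and stop on an object; FORCE is the grip in N (left out, the last holds). Time passes only in rows, so rows that do not move let the fingers close. It gives the time, the measured TCP pose, the force, the opening and the grip force at its end, in the units of the state.
- status.get_obs(): the state, without advancing time (a new reading comes with each control period).
- snapshot(name): name is "scene" or "top" or "wrist"; returns a dict with "color" (420x560x3 uint8, red, green, blue), "z_map" (420x560 float32, mm along the optical axis (not along the pixel's ray), 0 where there is no reading), "K" (3x3 intrinsics, pixels), "D" ([k1, k2, p1, p2, k3] as OpenCV has them; the pictures are not rectified), "rvec" (rotation vector, rad) and "tvec" (3), from world to camera coordinates, as OpenCV has them; the wrist camera has in their place "mount" (4x4, takes a point from camera to tool coordinates, whose origin is the TCP and whose axes are the flange's). Camera axes: x right, y down, z forward; pixel columns grow to the right and rows downward; lengths in mm; the calibration is good to about 2 mm. A picture is of the moment at which its call begins: read the wrist's pose just before it.
- r.sign_off(): hands the job in; it is judged then, once.
Trained networks look in a picture, given as the dict that the camera call returned (one of the last four; its "shot" number tells which), for a name from the list of things; names that differ only in an ending like _2 or _b are one class to them, and where a whole thing is asked for, a point or a joint stands for the part that bears it (a point fixed in the world has none). Each returns a list of dicts, best first, with "confidence" (0 to 1); they miss things now and then, are a little off and sometimes report something else, mostly with a low value. They report only what shows in the picture. A call takes as long as a camera call.
- recognise(picture, target): "point" ([row, column] in pixels, amid what is visible of it).
- mark_of(picture, target): "point" ([row, column] in pixels: a listed point, or the origin of a listed thing).
The state is a dict: "t": time; "joints": joint angles; "qd": joint speeds; "joint_torque": joint torques, N m; "position": TCP position; "tool_rot": TCP orientation; "force": force on the tool from outside, world axes, zero at the start; "torque": the same for the moment, N m; "opening": opening from 0.0 (shut) to 1.0 (fully open); "gripper_force": force on a finger pad.
Only numpy, scipy, OpenCV 4.12 (cv2) and the standard library are available. Lean on these libraries where they do the work, as an engineer would, in place of code of your own. Each camera call takes 0.05 s, during which the arm holds its last target. There are 200 camera calls.

### The job

Clear the block jig and be my third hand: take the scraper block, set it on the bed between the end stop and the three wooden chips, sweep all the chips off the jig's open front end onto the worktop, and put the scraper down on the worktop clear of the jig. Then lay the fish lino block (the one nearest the jig) on the bed, face up and lengthwise, slide it between the cheeks until its end is flush against the end stop, and keep pressing it straight at the stop with a steady 15 N or so (between 5 and 25) while I swing the strap over it and tighten the knob. Finish while still pressing, do not let go, and leave the other things on the worktop where they are.

Things in the scene. Friction and masses are not known exactly. Their poses are not given: they have to be found in the camera images.
- jig: Block-holding jig, fixed: a plywood bed 235 x 112 mm, 18 mm thick, on the worktop. Origin on the worktop (bed underside), mid-width, below the working face of the end stop. +x is the push direction, from the open front towards the stop; y across; z up. Bed top z = 18 mm, from x = -175 mm (open front edge, a drop to the worktop) to x = +60 mm. A block lies in it with its length along x.
- end_stop: Dark wooden end stop of the jig, rigid: a bar 104 mm long across the jig (y), 18 mm thick (x = 0 to +18 mm), 18 mm high above the bed (top 36 mm above the worktop). Same origin and axes as the jig: its working face is the plane x = 0.
- nest_mouth (a point): Middle of the nest's mouth, on the bed at jig (-50, 0, 18) mm; axes as the jig. Two wooden cheeks, 16 mm high above the bed, flank the nest from the stop out to jig x = -40 mm; 64 mm clear between them, each 20 mm wide. Short angled lead-ins, opening outwards, end at x = -50 mm.
- clamp_knob (a point): Top of the black star knob of the strap clamp behind the stop: jig (40, 0, 76) mm, fixed. Its steel strap is turned aside across the jig (y from +27 to -62 mm, 47 to 53 mm above the worktop). It stays as it is.
- block_fish: The block to hold: carved lino on chipboard, fish-like relief on top, the lino block nearest the jig, 60 x 96 x 26 mm (chipboard 22 mm, relief above it), 0.1 kg, loose, face up. Origin: centre of its underside; x along its 60 mm width, y along its 96 mm length, z up. Either end may go to the stop. Home: origin at jig (-48, 0, 18) mm. If pushed down on the bed, friction takes part of the push.
- scraper: Scraper block, loose, standing upright on the worktop: pale wooden grip on a steel sole, 24 mm thick (its x), 58 mm wide (its y, the sweeping edge), 63 mm high with a rounded top, 0.12 kg. Origin at the centre of the underside of the sole.
- chip_0: Wooden chip, loose, about 20 x 13 x 7 mm, lying on the bed between the cheeks, the chip nearest the end stop: its centre starts 55 to 68 mm in front of the stop. Origin at the centre of its underside.
- chip_1: Like chip_0, the middle chip, starting 86 to 98 mm in front of the stop.
- chip_2: Like chip_0, the chip nearest the open front end, starting 115 to 128 mm in front of the stop.
- baren: Bystander: round baren, 105 mm across, 34 mm high, a brown bar grip on a pale disc. Origin at the centre of its underside.
- cutter_v: Bystander: lino gouge with a red wooden handle, 29 x 106 x 28 mm, lying. Origin under its middle.
- drier: Bystander: small brown dropper bottle, 33 mm across, 102 mm high, standing. Origin at the centre of its underside.
- block_cat: Bystander: another lino block, 58 x 100 x 26 mm, with a cat-like relief, lying further left. Origin at the centre of its underside.

How it is judged:
By the outcome, as a careful person would: the job done as asked, in the order asked, and still so for the second after the job is handed in, while the arm keeps its last pose, push and grip.
It also fails if it takes over 69 s, if anything falls off the work surface, if the arm or the gripper's body presses on something with over 40 N, if the wrist force passes 120 N, or if a joint passes its speed limit or range.

## Working session

There is one attempt and no reset: what is moved stays moved. The work goes in short steps, Python scripts to look and compute and a shell command to move; the robot and the scene stay as the last step left them, time stands still between calls to the robot, and variables do not carry over. Pictures are saved under pics/ and viewed, at most 10 in all, crops included, and the job is handed in when it is done.

```bash
mkdir -p pics
cat > h.py <<'E'
import numpy as np, cv2, json
from scipy.spatial.transform import Rotation as R
from cell import status, snapshot, r, recognise, mark_of
def save(p,n): cv2.imwrite(f'pics/{n}.png', p['color'][:,:,::-1])
def cam(p, obs=None):
    # returns Rwc (cam->world), origin
    if 'mount' in p:
        T=np.eye(4); T[:3,:3]=R.from_quat(obs['tool_rot']).as_matrix(); T[:3,3]=obs['position']
        M=T@np.array(p['mount']); return M[:3,:3],M[:3,3]
    Rm=cv2.Rodrigues(np.array(p['rvec'],float))[0]; t=np.array(p['tvec'],float).ravel()
    return Rm.T,-Rm.T@t
def ray(p,rc,obs=None):
    q=cv2.undistortPoints(np.array([[[rc[1],rc[0]]]],float),np.array(p['K'],float),np.array(p['D'],float)).ravel()
    Rm,o=cam(p,obs); return o,Rm@np.array([q[0],q[1],1.])
def atz(p,rc,z,obs=None):
    o,d=ray(p,rc,obs); return o+d*(z-o[2])/d[2]
def depth(p,rc,obs=None):
    o,d=ray(p,rc,obs); i,j=int(round(rc[0])),int(round(rc[1])); w=p['z_map'][max(0,i-1):i+2,max(0,j-1):j+2]; w=w[w>0]
    return o+d*np.median(w) if len(w) else None
def cloud(p,obs=None):
    h,w=p['z_map'].shape; c,rr=np.meshgrid(np.arange(w),np.arange(h))
    q=cv2.undistortPoints(np.stack([c,rr],-1).reshape(-1,1,2).astype(float),np.array(p['K'],float),np.array(p['D'],float)).reshape(h,w,2)
    z=p['z_map'][...,None]; P=np.concatenate([q*z,z],-1); Rm,o=cam(p,obs); P=P@Rm.T+o; P[p['z_map']==0]=np.nan; return P
E
python3 - <<'E'
from h import *
np.set_printoptions(precision=1,suppress=True)
o=status.get_obs(); print({k:o[k] for k in('t','tool_rot','force','opening')}, R.from_quat(o['tool_rot']).as_matrix())
for n in('top','scene'):
    p=snapshot(n); save(p,n+'0'); P=cloud(p); np.save(n+'0.npy',P)
    print(n,cam(p)[1])
    for t in['jig','end_stop','nest_mouth','clamp_knob','block_fish','scraper','chip_0','chip_1','chip_2','baren','cutter_v','drier','block_cat']:
        for f in(recognise,mark_of):
            for d in f(p,t)[:(3 if 'chip_' in t else 1)]: print(t,f.__name__,round(d['confidence'],2),np.round(d['point']),depth(p,d['point']), atz(p,d['point'],0)[:2])
E
```

```text
{'t': 0.0, 'tool_rot': array([ 1. , -0.2, -0. ,  0. ]), 'force': array([-0.2,  0.4, -0. ]), 'opening': 1.0008315637520815} [[ 0.9 -0.4 -0. ]
 [-0.4 -0.9 -0. ]
 [ 0.   0.  -1. ]]
top [ 346.2   96.8 1402.8]
jig call 0.96 [218. 309.] [590.4  14.2  19.3] [593.8  13.1]
jig call 0.86 [198. 308.] [645.3  15.4  37.3] [653.5  13.1]
end_stop call 0.73 [200. 310.] [644.5  10.6  25.1] [650.   9.]
nest_mouth call 0.75 [221. 140.] [592.9 515.9  23.8] [597.2 523.1]
nest_mouth call 0.98 [216. 308.] [597.2  15.8  20.2] [600.9  14.6]
clamp_knob call 0.84 [218. 309.] [588.3  15.4  18.9] [591.6  14.3]
clamp_knob call 0.7 [179. 310.] [712.2   6.2   4.9] [713.4   5.9]
block_fish call 0.77 [244. 380.] [ 507.4 -188.4   25.5] [ 510.4 -193.7]
block_fish call 0.57 [244. 378.] [ 507.4 -183.1   26. ] [ 510.5 -188.4]
scraper call 0.6 [232. 204.] [548.6 319.4  63.2] [558.1 329.9]
scraper call 0.79 [236. 208.] [538.7 310.1  57.8] [547.  319.3]
chip_0 call 0.57 [220. 309.] [583.1  15.1  21. ] [586.7  13.9]
chip_0 call 0.53 [241. 312.] [521.7   8.4  21.1] [524.4   7.1]
chip_0 call 0.43 [232. 313.] [545.4   5.2  25.3]
[... 2057 characters left out ...]
5 [244. 304.] [579.2   4.3  20.2] [600.9  17.6]
chip_2 call 0.38 [249. 299.] [550.6   2.   23.5] [575.1  17.6]
chip_2 call 0.37 [254. 287.] [516.2  15.3  25. ] [541.3  32.2]
baren call 0.74 [196. 252.] [697.1 257.6  10.7] [709.9 267.8]
baren call 0.8 [198. 250.] [684.8 258.8   8.6] [695. 267.]
cutter_v call 0.53 [317. 433.] [ 518.6 -362.4   18. ] [ 536.6 -358.5]
cutter_v call 0.77 [314. 421.] [ 522.  -336.7    7.4] [ 529.3 -334.9]
drier call 0.73 [270. 429.] [ 624.4 -308.7   49.3] [ 682.1 -294.2]
drier call 0.68 [280. 426.] [ 622.7 -306.3   17.5] [ 642.3 -301.3]
block_cat call 0.61 [187. 164.] [577.4 499.6  22.1] [601.1 527.5]
block_cat call 0.79 [192. 165.] [560.1 480.5  21.6] [582.8 507.2]
```

Run:
```python
import cv2
a=cv2.imread('pics/top0.png')[150:290,100:480]
cv2.imwrite('pics/top0c.png',cv2.resize(a,None,fx=2.1,fy=2.1,interpolation=cv2.INTER_CUBIC))
```

```text
(no output)
```

View pics/top0c.png

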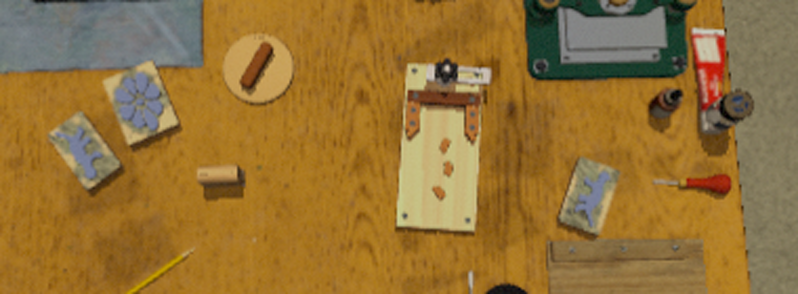

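```bash
cat >> h.py <<'E'
def rect(P,x0,x1,y0,y1,z0,z1):
    m=(P[...,0]>x0)&(P[...,0]<x1)&(P[...,1]>y0)&(P[...,1]<y1)&(P[...,2]>z0)&(P[...,2]<z1)
    q=P[m]; 
    if len(q)<5: return None
    return cv2.minAreaRect(q[:,:2].astype(np.float32)), len(q), np.median(q[:,2])
E
python3 - <<'E'
from h import *
np.set_printoptions(precision=2,suppress=True)
P=np.load('top0.npy')
print('jig',rect(P,430,720,-80,100,13,23))
print('stop',rect(P,600,720,-80,100,30,42))
print('scr',rect(P,490,600,250,390,30,75))
print('fish',rect(P,430,600,-260,-120,15,35))
p=snapshot('wrist'); print(np.array(p['mount']),p['K'])
o=status.get_obs();print(R.from_quat(o['tool_rot']).as_matrix())
E
```

```text
jig (((584.8060913085938, 13.895751953125), (112.07965087890625, 234.91709899902344), 84.66236114501953), 2041, np.float64(18.644947292485767))
stop (((629.1771850585938, 9.827346801757812), (103.52835083007812, 65.15800476074219), 86.20793914794922), 388, np.float64(35.620227269688485))
scr (((546.9940795898438, 322.17938232421875), (24.360198974609375, 55.411380767822266), 2.0127391815185547), 191, np.float64(60.60421420744933))
fish (((497.0901184082031, -195.0513916015625), (134.11094665527344, 125.56483459472656), 0.0016949319979175925), 789, np.float64(24.532824793083137))
[[   0.     -0.96   -0.29   74.72]
 [   1.     -0.      0.     -0.65]
 [  -0.     -0.29    0.96 -141.66]
 [   0.      0.      0.      1.  ]] [[364.18   0.   275.08]
 [  0.   364.18 210.63]
 [  0.     0.     1.  ]]
[[ 0.92 -0.39 -0.  ]
 [-0.39 -0.92 -0.  ]
 [ 0.    0.   -1.  ]]
```

```bash
cat >> h.py <<'E'
def plan(x,y,z,yaw,N,vert=True):
    """constant row (shift/40, turn/5deg) x N to reach x,y,z and tool-x yaw (deg), tool pointing down"""
    o=status.get_obs(); T=R.from_quat(o['tool_rot']).as_matrix(); p=np.array(o['position'])
    cy=np.degrees(np.arctan2(T[1,0],T[0,0])); d=(yaw-cy+180)%360-180
    a=-d/N; s=np.zeros((3,3))
    for i in range(N): s+=T@R.from_rotvec([0,0,np.radians(a*i)]).as_matrix()
    sh=np.linalg.solve(s,np.array([x,y,z])-p)/40
    err=T.T@np.array([0,0,-1.]); 
    print('now',np.round(p,1),'yaw',round(cy,2),'t',round(o['t'],2),'| row shift',np.round(sh,4),'turn z',round(a/5,4),'xN',N,'tilt',np.round(err,4),'F',np.round(o['force'],1),'open',round(o['opening'],3))
E
python3 -c "
from h import *
plan(547,322,170,-90,14)"
```

```text
now [246.7 574.2 231.3] yaw -23.25 t 2.75 | row shift [ 0.7186 -0.182   0.1095] turn z 0.9536 xN 14 tilt [-0. -0.  1.] F [ 1.1 -0.   0.4] open 0.995
```

```bash
R='x'; python3 -m pendant '[[0,0.719,-0.182,0.11,0,0,0.954],[0,0.719,-0.182,0.11,0,0,0.954],[0,0.719,-0.182,0.11,0,0,0.954],[0,0.719,-0.182,0.11,0,0,0.954],[0,0.719,-0.182,0.11,0,0,0.954],[0,0.719,-0.182,0.11,0,0,0.954],[0,0.719,-0.182,0.11,0,0,0.954]]' 60; python3 -m pendant '[[0,0.719,-0.182,0.11,0,0,0.954],[0,0.719,-0.182,0.11,0,0,0.954],[0,0.719,-0.182,0.11,0,0,0.954],[0,0.719,-0.182,0.11,0,0,0.954],[0,0.719,-0.182,0.11,0,0,0.954],[0,0.719,-0.182,0.11,0,0,0.954],[0,0.719,-0.182,0.11,0,0,0.954],[0,0,0,0,0,0,0],[0,0,0,0,0,0,0]]'
python3 - <<'E'
from h import *
np.set_printoptions(precision=2,suppress=True)
o=status.get_obs(); print(o['position'],o['t']); p=snapshot('wrist'); save(p,'w1'); P=cloud(p,o); np.save('w1.npy',P)
for z in((30,75),(30,56),(56,70)): print('scr',z,rect(P,490,600,250,390,*z))
print('table z',np.nanmedian(P[(abs(P[...,2])<12)][:,2]))
d=mark_of(p,'scraper')[0]; print(d, atz(p,d['point'],0,o))
plan(547,322,170,-90,1)
E
```

```text
t: 3.45
position: [435.8, 492.5, 200.2]
tool_rot: [0.88, -0.476, 0.0, -0.0]
force: [-1.5, 1.2, 0.3]
opening: 1.004
gripper_force: 0.0
t: 4.35
position: [547.4, 321.3, 169.8]
tool_rot: [-0.707, 0.707, -0.0, 0.0]
force: [0.3, 0.2, 1.0]
opening: 0.999
gripper_force: 0.0
[547.37 321.3  169.84] 4.35
scr (30, 75) (((549.1075439453125, 322.73187255859375), (23.966415405273438, 55.949337005615234), 2.340481758117676), 2523, np.float64(59.8899605782897))
scr (30, 56) (((549.1136474609375, 322.5819396972656), (23.966415405273438, 55.64922332763672), 2.340481758117676), 484, np.float64(52.12072154452886))
scr (56, 70) (((549.1179809570312, 322.7982177734375), (21.07839584350586, 55.81782150268555), 2.3638033866882324), 2039, np.float64(60.46862038661001))
table z -0.8277821624813555
{'point': [191.3, 274.1], 'confidence': 0.61} [548.42 324.44   0.  ]
now [547.  322.5 170. ] yaw -89.97 t 4.45 | row shift [ 0.01  0.   -0.  ] turn z 0.0063 xN 1 tilt [0. 0. 1.] F [ 0.5 -0.3  0.3] open 0.999
```

View pics/w1.png

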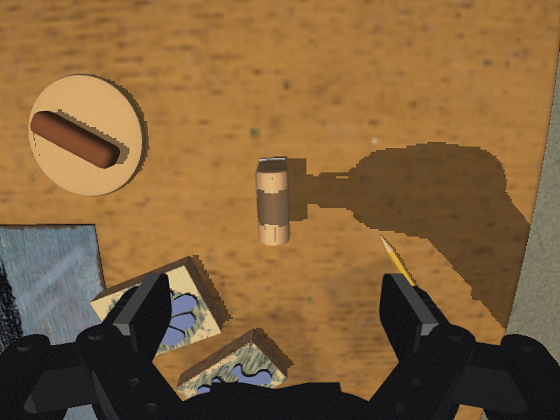

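```bash
python3 -c "
from h import *
plan(548.7,322.7,24,-87.7,5)"
```

```text
now [547.  322.5 170. ] yaw -89.97 t 4.45 | row shift [-5.000e-04 -7.900e-03  7.299e-01] turn z -0.0907 xN 5 tilt [5.e-04 6.e-04 1.e+00] F [ 0.5 -0.3  0.3] open 0.999
```

```bash
python3 -m pendant '[[0,0,-0.008,0.73,0,0,-0.09],[0,0,-0.008,0.73,0,0,-0.09],[0,0,-0.008,0.73,0,0,-0.09],[0,0,-0.008,0.73,0,0,-0.09],[0,0,-0.008,0.73,0,0,-0.09],[0,0,0,0,0,0,0],[1,0,0,0,0,0,0],[1,0,0,0,0,0,0],[1,0,0,0,0,0,0],[1,0,0,0,0,0,0]]' 60; python3 -m pendant '[[1,0,0,0,0,0,0],[1,0,0,0,0,0,0],[1,0,0,-0.5,0,0,0],[1,0,0,-1,0,0,0],[1,0,0,-1,0,0,0]]'
python3 -c "
from h import *
plan(584.8,200,150,-95.3,6)"
```

```text
t: 5.45
position: [549.2, 322.4, 25.3]
tool_rot: [0.721, -0.693, 0.0, -0.001]
force: [-0.1, 0.7, 0.4]
opening: 0.333
gripper_force: 0.0
t: 5.95
position: [547.7, 320.9, 123.3]
tool_rot: [0.721, -0.693, -0.0, 0.002]
force: [0.7, 0.3, -1.0]
opening: 0.269
gripper_force: 58.9
now [547.7 320.9 123.3] yaw -87.8 t 5.95 | row shift [ 0.5019 -0.1627 -0.1105] turn z 0.2499 xN 6 tilt [-0.0024 -0.0032  1.    ] F [ 0.7  0.3 -1. ] open 0.269
```

```bash
python3 -c "
from h import *
plan(565,75,170,-95.3,7)"
```

```text
now [547.7 320.9 123.3] yaw -87.8 t 5.95 | row shift [ 0.8781 -0.0771 -0.1648] turn z 0.2142 xN 7 tilt [-0.0024 -0.0032  1.    ] F [ 0.7  0.3 -1. ] open 0.269
```

```bash
python3 -m pendant '[[1,0.88,-0.077,-0.165,0,0,0.214],[1,0.88,-0.077,-0.165,0,0,0.214],[1,0.88,-0.077,-0.165,0,0,0.214],[1,0.88,-0.077,-0.165,0,0,0.214],[1,0.88,-0.077,-0.165,0,0,0.214],[1,0.88,-0.077,-0.165,0,0,0.214],[1,0.88,-0.077,-0.165,0,0,0.214],[1,0,0,0,0,0,0],[1,0,0,0,0,0,0],[1,0,0,0,0,0,0]]'
python3 - <<'E'
from h import *
np.set_printoptions(precision=2,suppress=True)
o=status.get_obs(); p=snapshot('wrist'); save(p,'w2'); P=cloud(p,o); np.save('w2.npy',P); np.save('w2c.npy',p['color'])
print('jig',rect(P,430,720,-80,100,14,22))
print('stop',rect(P,600,720,-80,100,32,40))
for d in mark_of(p,'chip_0'): print(d['confidence'],d['point'],atz(p,d['point'],18,o))
plan(565,75,170,-95.3,1)
E
```

```text
t: 6.95
position: [565.6, 75.7, 169.4]
tool_rot: [-0.674, 0.739, 0.0, -0.0]
force: [-0.1, 0.3, -1.9]
opening: 0.271
gripper_force: 59.1
jig (((587.5293579101562, 14.22039794921875), (112.29894256591797, 235.83509826660156), 84.88134002685547), 31045, np.float64(17.034193044250628))
stop (((639.8933715820312, 9.700149536132812), (107.90458679199219, 79.57569885253906), 89.99932861328125), 6009, np.float64(34.1983983077501))
0.74 [117.5, 326.3] [519.83  18.35  18.  ]
0.61 [109.7, 237.1] [589.     6.06  18.  ]
0.53 [100.9, 285.9] [550.44   2.94  18.  ]
now [565.7  76.2 169.4] yaw -95.19 t 7.05 | row shift [ 0.03  0.01 -0.02] turn z 0.0214 xN 1 tilt [-0. -0.  1.] F [-0.4 -0.3 -1.7] open 0.272
```

View pics/w2.png

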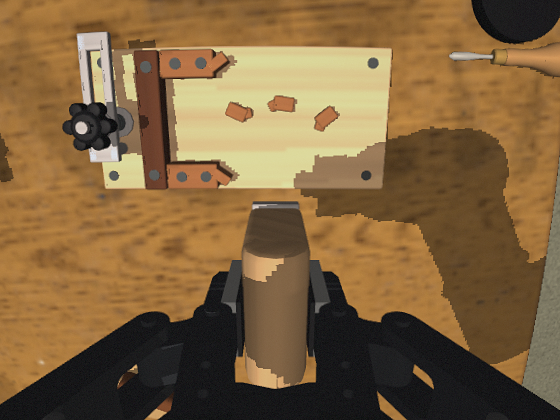

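Run:
```python
from h import *
np.set_printoptions(precision=1,suppress=True)
P=np.load('w2.npy')
o=status.get_obs(); T=R.from_quat(o['tool_rot']).as_matrix()
Q=(P-o['position'])@T   # tool coords
s=Q[200:385,225:325].reshape(-1,3); s=s[(s[:,2]>-45)&(s[:,2]<35)&(abs(s[:,1])<20)]
for z in(-35,-25,-15,-5,5,15,22):
    m=s[abs(s[:,2]-z)<4]
    if len(m)>20: print('held z',z,'y',np.percentile(m[:,1],[2,98]),'x',np.percentile(m[:,0],[2,98]),len(m))
print('lowest',np.percentile(s[:,2],[98,99.5]))
# jig frame
yaw=np.radians(-5.2); c=np.array([587.5,14.2]); u=np.array([np.cos(yaw),np.sin(yaw)]); v=np.array([-u[1],u[0]])
J=np.stack([(P[...,:2]-c)@u-57.5,(P[...,:2]-c)@v,P[...,2]+1],-1)
top=(J[...,2]>31)&(J[...,2]<39)
for y in(-40,-25,-15,15,25,40):
    m=top&(abs(J[...,1]-y)<4)&(J[...,0]>-60)&(J[...,0]<25); print('stop/cheek top at y',y,'x',np.percentile(J[m][:,0],[1,99]),m.sum())
for x in(-34,-26,-18,-10):
    m=top&(abs(J[...,0]-x)<4); yy=J[m][:,1]; print('cheeks x',x,np.percentile(yy[yy>0],[1,99]),np.percentile(yy[yy<0],[1,99]))
ch=(J[...,2]>21.5)&(J[...,2]<29)&(J[...,0]<-48)&(J[...,0]>-150)&(abs(J[...,1])<31)
n,l,st,ce=cv2.connectedComponentsWithStats(ch.astype(np.uint8))
for i in range(1,n):
    if st[i,4]>40: q=J[l==i]; print('chip',q.min(0),q.max(0),q.mean(0),st[i,4])
```

```text
held z -35 y [-13.3  13.1] x [-23.3  27.1] 8696
held z -25 y [-17.1  16.6] x [-21.7  27.8] 1451
held z -15 y [-17.9  17.5] x [10.3 27.8] 734
held z -5 y [-17.8  17.9] x [ 7.  27.8] 524
held z 5 y [-10.9  11.1] x [25.6 27.8] 325
held z 15 y [-10.8  11.1] x [26.2 27.9] 224
held z 22 y [-10.3  10.6] x [26.4 28.8] 333
lowest [19.9 23.3]
stop/cheek top at y -40 x [-48.1  17.1] 1016
stop/cheek top at y -25 x [ 0.1 17.8] 276
stop/cheek top at y -15 x [-0.1 17.6] 279
stop/cheek top at y 15 x [ 0.  17.5] 255
stop/cheek top at y 25 x [-0.1 17.3] 243
stop/cheek top at y 40 x [-48.3  17. ] 833
cheeks x -34 [31.7 51.6] [-51.5 -32. ]
cheeks x -26 [31.6 51.7] [-51.6 -32.1]
cheeks x -18 [31.7 51.7] [-51.2 -32.3]
cheeks x -10 [32.4 51.6] [-51.4 -32.4]
chip [-98.7 -19.   21.8] [-79.5  -7.   27. ] [-89.7 -12.6  24.8] 349
chip [-67.2 -13.9  21.5] [-48.    1.3  27. ] [-57.   -6.4  24.8] 352
chip [-132.9  -10.9   21.6] [-115.     8.3   27.1] [-123.1   -1.6   24.7] 360
```

Run:
```python
from h import *
np.set_printoptions(precision=1,suppress=True)
P=np.load('w2.npy')
o=status.get_obs(); T=R.from_quat(o['tool_rot']).as_matrix()
Q=((P-o['position'])@T)[200:].reshape(-1,3); Q=Q[Q[:,2]<60]
for a in range(15,110,8):
    m=Q[(abs(Q[:,1])>=a)&(abs(Q[:,1])<a+8)]
    if len(m)>10: print(a,np.percentile(m[:,2],[90,99]),len(m))
x,y=np.array([644.8,9.0])-28*np.array([np.cos(np.radians(-5.2)),np.sin(np.radians(-5.2))]); print(x,y)
plan(x,y,110,-95.2,3)
```

```text
15 [-24.   -6.4] 8165
23 [-24.   -9.7] 2193
31 [-50.4 -43.7] 6462
39 [-54.9 -48.6] 9799
47 [-65.8 -58.2] 4761
55 [-76.8 -72.6] 1837
616.9152368387528 11.537712245537843
now [565.7  76.2 169.4] yaw -95.19 t 7.05 | row shift [ 0.5 -0.5  0.5] turn z 0.0005 xN 3 tilt [-0. -0.  1.] F [-0.4 -0.3 -1.7] open 0.272
```

```bash
python3 -m pendant '[[1,0.5,-0.5,0.4,0,0,0],[1,0.5,-0.5,0.4,0,0,0],[1,0.5,-0.5,0.4,0,0,0],[1,0,0,0.3,0,0,0],[1,0,0,0,0,0,0],[1,0,0,0,0,0,0]]'
python3 -c "
from h import *
plan(616.9,11.5,46,-95.2,4)"
```

```text
t: 7.65
position: [619.9, 10.9, 109.8]
tool_rot: [-0.674, 0.738, 0.0, -0.0]
force: [-0.5, -0.6, -1.1]
opening: 0.27
gripper_force: 59.2
now [619.9  10.9 109.8] yaw -95.19 t 7.65 | row shift [-0.002   0.0184  0.3986] turn z 0.0007 xN 4 tilt [-4.e-04 -7.e-04  1.e+00] F [-0.5 -0.6 -1.1] open 0.27
```

```bash
python3 -m pendant '[[1,0,0,0.4,0,0,0],[1,0,0,0.4,0,0,0],[1,0,0,0.2,0,0,0],[1,0,0,0,0,0,0],[1,0,0,0,0,0,0]]'
python3 -c "
from h import *
plan(616.9,11.5,43,-95.2,1)"
```

```text
t: 8.15
position: [620.7, 10.5, 70.9]
tool_rot: [-0.674, 0.738, -0.001, 0.001]
force: [0.8, -0.3, -1.8]
opening: 0.265
gripper_force: 59.2
now [620.7  10.5  70.9] yaw -95.21 t 8.15 | row shift [-0.0155  0.0974  0.6985] turn z -0.0013 xN 1 tilt [2.0e-04 1.6e-03 1.0e+00] F [ 0.8 -0.3 -1.8] open 0.265
```

```bash
python3 -m pendant '[[1,-0.015,0.1,0.3,0,0,0],[1,0,0,0.3,0,0,0],[1,0,0,0.06,0,0,0],[1,0,0,0,0,0,0],[1,0,0,0,0,0,0]]'
python3 -c "
from h import *
plan(616.9,11.5,43,-95.2,1)"
```

```text
t: 8.65
position: [616.7, 11.0, 43.8]
tool_rot: [-0.674, 0.739, -0.0, 0.0]
force: [-0.2, -0.0, -1.0]
opening: 0.278
gripper_force: 59.1
now [616.7  11.   43.8] yaw -95.27 t 8.65 | row shift [-0.0137 -0.0043  0.0202] turn z -0.0139 xN 1 tilt [2.e-04 9.e-04 1.e+00] F [-0.2 -0.  -1. ] open 0.278
```

```bash
for i in 1 2; do python3 -m pendant '[[1,0,0,0.025,0,0,0],[1,0,0,0,0,0,0]]' | egrep 'pos|force:'; done; python3 -m pendant '[[1,0,0,0.02,0,0,0],[1,0,0,0,0,0,0]]' | egrep 'pos|force:'
```

```text
position: [616.8, 10.9, 43.3]
force: [-1.2, 0.7, 1.6]
gripper_force: 59.5
position: [616.8, 10.9, 43.2]
force: [-1.9, 1.1, 8.4]
gripper_force: 60.3
position: [616.8, 10.9, 43.2]
force: [-2.7, 0.2, 11.3]
gripper_force: 61.0
```

```bash
python3 -m pendant '[[1,0,0,-0.03,0,0,0],[1,0,0.2,0,0,0,0],[1,0,0.25,0,0,0,0],[1,0,0.25,0,0,0,0],[1,0,0.25,0,0,0,0],[1,0,0.25,0,0,0,0],[1,0,0.25,0,0,0,0],[1,0,0.25,0,0,0,0],[1,0,0.25,0,0,0,0]]';python3 -m pendant '[[1,0,0.25,0,0,0,0],[1,0,0.25,0,0,0,0],[1,0,0.25,0,0,0,0],[1,0,0.25,0,0,0,0],[1,0,0.25,0,0,0,0],[1,0,0.25,0,0,0,0]]'
python3 -c "
from h import *
o=status.get_obs();print((np.array(o['position'])[:2]-[644.8,9.0])@[np.cos(np.radians(-5.2)),np.sin(np.radians(-5.2))])"
```

```text
t: 10.15
position: [540.1, 18.8, 43.3]
tool_rot: [-0.674, 0.738, -0.002, 0.003]
force: [2.8, 0.6, 5.7]
opening: 0.27
gripper_force: 60.0
t: 10.75
position: [480.5, 24.4, 43.2]
tool_rot: [-0.674, 0.738, -0.002, 0.003]
force: [4.1, 0.2, 6.4]
opening: 0.267
gripper_force: 60.1
-164.97870420032984
```

```bash
python3 -m pendant '[[1,0,0.25,-0.01,0,0,0],[1,0,0.25,0,0,0,0],[1,0,0.1,0,0,0,0],[1,0,0,0,0,0,0],[1,0,0,-0.5,0,0,0],[1,0,0,-1,0,0,0],[1,-1,0,-1,0,0,0],[1,-1,0,-0.5,0,0,0],[1,0,0,0,0,0,0],[1,0,0,0,0,0,0]]'
python3 - <<'E'
from h import *
o=status.get_obs(); p=snapshot('wrist'); save(p,'w3'); P=cloud(p,o)
for d in mark_of(p,'chip_0'): print(d['confidence'],d['point'],atz(p,d['point'],0,o),depth(p,d['point'],o))
plan(0,0,0,-95.2,1)
E
```

```text
t: 11.75
position: [460.7, 101.1, 156.9]
tool_rot: [-0.674, 0.739, 0.001, -0.001]
force: [-0.7, -0.4, -2.1]
opening: 0.268
gripper_force: 59.3
0.79 [101.5, 273.7] [454.90524228  27.85578446   0.        ] [454.89734577  27.84582102   6.04470911]
0.75 [86.1, 289.1] [441.78248289  17.18298591   0.        ] [442.11370306  17.44781808   7.76791816]
0.6 [49.8, 235.2] [480.84839966 -13.8002201    0.        ] [478.71906949 -10.47167789  24.14603387]
now [460.3  99.8 156. ] yaw -95.32 t 11.85 | row shift [ 3.5415 11.21    3.9536] turn z -0.024 xN 1 tilt [-0.0023 -0.004   1.    ] F [-0.2  0.2 -1.5] open 0.272
```

View pics/w3.png

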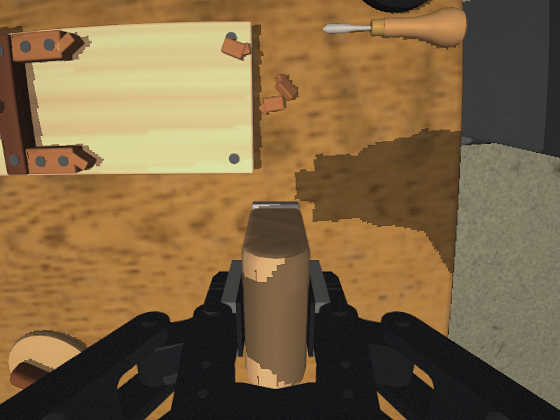

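```bash
python3 -c "
from h import *
plan(512.1,-15.1,90,-95.2,5)"
```

```text
now [460.3  99.8 156. ] yaw -95.32 t 11.85 | row shift [ 0.5473 -0.3122  0.3301] turn z -0.0048 xN 5 tilt [-0.0023 -0.004   1.    ] F [-0.2  0.2 -1.5] open 0.272
```

```bash
python3 -m pendant '[[1,0.547,-0.312,0.33,0,0,0],[1,0.547,-0.312,0.33,0,0,0],[1,0.547,-0.312,0.33,0,0,0],[1,0.547,-0.312,0.33,0,0,0],[1,0.547,-0.312,0.33,0,0,0],[1,0,0,0.7,0,0,0],[1,0,0,0.38,0,0,0],[1,0,0,0.05,0,0,0],[1,0,0,0,0,0,0],[1,0,0,0,0,0,0]]'
python3 -c "
from h import *
plan(512.1,-15.1,43.2,-95.2,1)"
```

```text
t: 12.85
position: [513.9, -14.0, 46.7]
tool_rot: [-0.674, 0.739, -0.0, -0.0]
force: [0.2, -0.6, -1.3]
opening: 0.269
gripper_force: 59.2
now [513.9 -14.   46.7] yaw -95.29 t 12.85 | row shift [0.0304 0.0412 0.0881] turn z -0.0174 xN 1 tilt [-0. -0.  1.] F [ 0.2 -0.6 -1.3] open 0.269
```

```bash
python3 -m pendant '[[1,0,0,0.085,0,0,0],[1,0,0,0.01,0,0,0]]' | egrep 'pos|force:'; python3 -m pendant '[[1,0,0.2,0,0,0,0],[1,0,0.2,0,0,0,0],[1,0,0.2,0,0,0,0],[1,0,0.2,0,0,0,0],[1,0,0.2,0,0,0,0],[1,0,0.2,0,0,0,0],[1,0,0.2,0,0,0,0],[1,0,0.15,0,0,0,0]]'; python3 -m pendant '[[1,0,0,-0.5,0,0,0],[1,0,0,-1,0,0,0],[1,-1,0,-1,0,0,0],[1,-1,0,-0.5,0,0,0],[1,-1,0,0,0,0,0],[1,0,0,0,0,0,0],[1,0,0,0,0,0,0]]'
python3 - <<'E'
from h import *
o=status.get_obs(); p=snapshot('wrist'); save(p,'w4'); P=cloud(p,o)
for d in mark_of(p,'chip_0'): print(d['confidence'],d['point'],atz(p,d['point'],0,o),depth(p,d['point'],o))
plan(0,0,0,-95.2,1)
E
```

```text
position: [514.2, -13.6, 43.2]
force: [-1.3, -0.3, 3.8]
gripper_force: 59.6
t: 13.85
position: [450.2, -8.3, 42.3]
tool_rot: [-0.674, 0.739, 0.001, -0.001]
force: [-0.6, 0.1, -1.6]
opening: 0.27
gripper_force: 59.2
t: 14.55
position: [460.6, 106.6, 156.6]
tool_rot: [-0.674, 0.739, 0.001, -0.002]
force: [0.8, 0.7, -2.2]
opening: 0.272
gripper_force: 59.3
0.87 [99.0, 270.4] [456.87473978  31.00887407   0.        ] [456.82968147  31.05198168   6.2486241 ]
0.79 [46.3, 284.6] [442.32224979  -7.46037963   0.        ] [442.55858795  -6.68798475   5.6870284 ]
0.77 [79.7, 288.8] [441.17515029  17.63874359   0.        ] [441.50007427  18.00877724   7.15666835]
now [461.1 105.6 156.7] yaw -95.32 t 14.65 | row shift [ 3.6887 11.2183  3.967 ] turn z -0.0234 xN 1 tilt [-0.0021 -0.0037  1.    ] F [-0.4  0.4  0.2] open 0.269
```

View pics/w4.png

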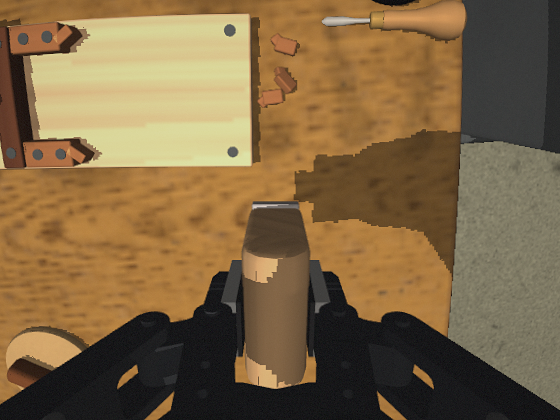

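```bash
python3 -c "
from h import *
plan(515,180,36,-95.2,4)"
```

```text
now [461.1 105.6 156.7] yaw -95.32 t 14.65 | row shift [-0.4955 -0.2956  0.7522] turn z -0.0058 xN 4 tilt [-0.0021 -0.0037  1.    ] F [-0.4  0.4  0.2] open 0.269
```

```bash
python3 -m pendant '[[1,-0.5,-0.3,0.5,0,0,0],[1,-0.5,-0.3,0.6,0,0,0],[1,-0.5,-0.3,0.7,0,0,0],[1,-0.5,-0.3,0.7,0,0,0],[1,0,0,0.5,0,0,0],[1,0,0,0.1,0,0,0],[1,0,0,0,0,0,0],[1,0,0,0,0,0,0]]'
python3 -c "
from h import *
plan(515,180,25.2,-95.2,1)"
```

```text
t: 15.45
position: [518.2, 181.4, 34.9]
tool_rot: [-0.674, 0.739, -0.0, 0.0]
force: [0.5, 0.5, -0.9]
opening: 0.268
gripper_force: 59.2
now [518.2 181.4  34.9] yaw -95.32 t 15.45 | row shift [0.0426 0.0771 0.2436] turn z -0.0235 xN 1 tilt [5.e-04 9.e-04 1.e+00] F [ 0.5  0.5 -0.9] open 0.268
```

```bash
python3 -m pendant '[[1,0,0,0.19,0,0,0],[1,0,0,0.03,0,0,0],[1,0,0,0.02,0,0,0],[1,0,0,0,0,0,0]]'|egrep 'pos|force:'
```

```text
position: [517.8, 181.8, 25.3]
force: [-1.7, -1.7, 3.6]
gripper_force: 59.9
```

```bash
python3 -m pendant '[[0,0,0,0,0,0,0],[0,0,0,0,0,0,0],[0,0,0,0,0,0,0],[0,0,0,-0.5,0,0,0],[0,0,0,-1,0,0,0],[0,0,0,-1,0,0,0],[0,0,0,-1,0,0,0]]'
python3 - <<'E'
from h import *
print(np.round(status.get_obs()['joints'],3))
plan(495,-175,200,-15,16)
P=np.load('top0.npy'); m=(P[...,0]>430)&(P[...,0]<570)&(P[...,1]>-255)&(P[...,1]<-125)&(P[...,2]>15)&(P[...,2]<33)
n,l,st,ce=cv2.connectedComponentsWithStats(m.astype(np.uint8))
for i in range(1,n):
    if st[i,4]>60: q=P[l==i]; print(st[i,4],cv2.minAreaRect(q[:,:2].astype(np.float32)),q[:,2].max())
E
```

```text
t: 16.55
position: [517.7, 182.0, 165.8]
tool_rot: [-0.674, 0.739, 0.0, -0.0]
force: [0.7, 0.0, -1.3]
opening: 1.001
gripper_force: 0.0
[ 0.633  0.314 -0.275 -0.    -0.982 -0.725]
now [517.7 182.  165.8] yaw -95.26 t 16.55 | row shift [ 0.4912  0.3569 -0.0534] turn z -1.0033 xN 16 tilt [-2.e-04 -2.e-04  1.e+00] F [ 0.7  0.  -1.3] open 1.001
669 ((509.8133239746094, -190.0198974609375), (60.3619499206543, 96.31893157958984), 67.87557983398438) 32.928121555117286
```

```bash
python3 -c "
from h import *
plan(512,-189.5,170,-22.1,15)"
```

```text
now [517.7 182.  165.8] yaw -95.26 t 16.55 | row shift [ 0.5757  0.3292 -0.0069] turn z -0.9755 xN 15 tilt [-2.e-04 -2.e-04  1.e+00] F [ 0.7  0.  -1.3] open 1.001
```

```bash
python3 -m pendant '[[0,0.576,0.329,-0.007,0,0,-0.976],[0,0.576,0.329,-0.007,0,0,-0.976],[0,0.576,0.329,-0.007,0,0,-0.976],[0,0.576,0.329,-0.007,0,0,-0.976],[0,0.576,0.329,-0.007,0,0,-0.976],[0,0.576,0.329,-0.007,0,0,-0.976],[0,0.576,0.329,-0.007,0,0,-0.976],[0,0.576,0.329,-0.007,0,0,-0.976]]' >/dev/null; python3 -m pendant '[[0,0.576,0.329,-0.007,0,0,-0.976],[0,0.576,0.329,-0.007,0,0,-0.976],[0,0.576,0.329,-0.007,0,0,-0.976],[0,0.576,0.329,-0.007,0,0,-0.976],[0,0.576,0.329,-0.007,0,0,-0.976],[0,0.576,0.329,-0.007,0,0,-0.976],[0,0.576,0.329,-0.007,0,0,-0.976],[0,0,0,0,0,0,0],[0,0,0,0,0,0,0],[0,0,0,0,0,0,0]]'
python3 - <<'E'
from h import *
o=status.get_obs(); p=snapshot('wrist'); save(p,'w5'); P=cloud(p,o); np.save('w5.npy',P)
m=(P[...,0]>440)&(P[...,0]<585)&(P[...,1]>-265)&(P[...,1]<-115)&(P[...,2]>14)&(P[...,2]<33)
n,l,st,ce=cv2.connectedComponentsWithStats(m.astype(np.uint8))
for i in range(1,n):
    if st[i,4]>200: q=P[l==i]; print(st[i,4],cv2.minAreaRect(q[:,:2].astype(np.float32)),np.percentile(q[:,2],[20,50,95]))
plan(512,-189.5,170,-22.1,1)
E
```

```text
t: 18.35
position: [511.9, -189.0, 168.4]
tool_rot: [0.981, -0.192, -0.0, -0.0]
force: [0.0, -0.4, -0.2]
opening: 1.002
gripper_force: 0.0
8276 ((511.9140625, -191.70172119140625), (60.198524475097656, 96.89311218261719), 68.23660278320312) [20.88983871 21.62870522 25.54176092]
1572 ((447.42327880859375, -199.6405487060547), (6.234227180480957, 130.65196228027344), 0.19352313876152039) [18.65415248 25.24083707 32.72936108]
now [ 511.9 -188.9  168.6] yaw -22.05 t 18.4 | row shift [ 0.0073  0.0142 -0.0351] turn z 0.0096 xN 1 tilt [4.e-04 1.e-04 1.e+00] F [-0.7 -0.6 -0.7] open 0.997
```

View pics/w5.png

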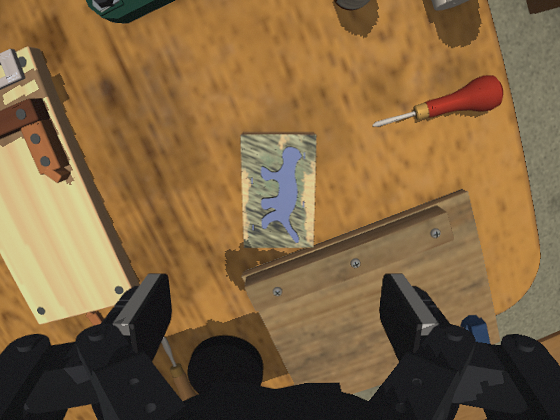

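Run:
```python
from h import *
o=status.get_obs(); T=R.from_quat(o['tool_rot']).as_matrix()
for f,T0 in(('w5.npy',T),):
    Q=((np.load(f)-o['position'])@T).reshape(-1,3); Q=Q[(Q[:,2]<60)&(abs(Q[:,0])<15)]
    for a in range(36,66,4):
        m=Q[(abs(Q[:,1])>=a)&(abs(Q[:,1])<a+4)]
        if len(m)>10: print(a,np.percentile(m[:,2],[50,95,99.8]),len(m))
plan(486.8,-181.7,40,-21.8,5)
```

```text
36 [-78.95971584 -61.7195164  -59.8867733 ] 501
40 [-37.78917271 -15.92237701 -12.12634701] 5449
44 [-49.95473222 -21.37550309 -15.33225691] 2859
48 [-60.08421571 -26.24083439 -15.88103922] 1899
52 [-62.98789717 -25.14233721 -18.62815923] 2670
56 [-65.88086031 -57.09486372 -24.93786833] 2807
60 [-68.15272363 -59.02502491 -54.27311063] 5151
64 [-68.61556795 -59.16787866 -55.57399762] 2683
now [ 511.9 -188.9  168.6] yaw -22.05 t 18.4 | row shift [-0.1297  0.0138  0.643 ] turn z -0.0101 xN 5 tilt [4.e-04 1.e-04 1.e+00] F [-0.7 -0.6 -0.7] open 0.997
```

```bash
python3 -m pendant '[[0,-0.13,0.014,0.643,0,0,-0.01],[0,-0.13,0.014,0.643,0,0,-0.01],[0,-0.13,0.014,0.643,0,0,-0.01],[0,-0.13,0.014,0.643,0,0,-0.01],[0,-0.13,0.014,0.643,0,0,-0.01],[0,0,0,0.6,0,0,0],[0,0,0,0.4,0,0,0],[0,0,0,0.075,0,0,0],[0,0,0,0,0,0,0],[0,0,0,0,0,0,0]]'
python3 -c "
from h import *
plan(486.8,-181.7,-3,-21.8,1)"
```

```text
t: 19.4
position: [488.1, -182.2, -1.9]
tool_rot: [0.982, -0.189, 0.001, -0.0]
force: [-0.2, 0.0, 0.4]
opening: 0.999
gripper_force: 0.0
now [ 488.1 -182.2   -1.9] yaw -21.78 t 19.4 | row shift [-0.0351  0.0011  0.0269] turn z 0.0043 xN 1 tilt [-2.e-03  5.e-04  1.e+00] F [-0.2  0.   0.4] open 0.999
```

```bash
python3 -m pendant '[[1,0,0,0.02,0,0,0],[1,0,0,0,0,0,0],[1,0,0,0,0,0,0],[1,0,0,0,0,0,0],[1,0,0,0,0,0,0]]' 70; python3 -m pendant '[[1,0,0,-0.1,0,0,0],[1,0,0,-0.4,0,0,0],[1,0,0,-0.8,0,0,0],[1,0,0,-0.7,0,0,0],[1,0,0,0,0,0,0],[1,0,0,0,0,0,0]]'
python3 - <<'E'
from h import *
u=np.array([np.cos(np.radians(-5.2)),np.sin(np.radians(-5.2))]); g=np.array([644.8,9.0])-145*u; print(g)
plan(g[0],g[1],77,-5.2,6)
o=status.get_obs(); p=snapshot('wrist'); P=cloud(p,o); T=R.from_quat(o['tool_rot']).as_matrix(); save(p,'w6')
Q=(P-o['position'])@T; Q=Q.reshape(-1,3)
m=Q[(Q[:,2]>-25)&(Q[:,2]<12)&(abs(Q[:,1])<33)&(Q[:,0]>-30)&(Q[:,0]<110)]
print(len(m),m.min(0),m.max(0))
k=m[m[:,2]>-22]; print(cv2.minAreaRect(k[:,:2].astype(np.float32)))
k=m[(m[:,0]>45)&(m[:,0]<60)]; print('top',np.percentile(k[:,2],[5,50,95])); k=m[(m[:,0]>60)&(m[:,0]<70)]; print('top far',np.percentile(k[:,2],[5,50,95]));k=m[(m[:,0]>15)&(m[:,0]<30)]; print('top mid',np.percentile(k[:,2],[5,50,95]))
E
```

```text
t: 19.9
position: [488.1, -182.5, -2.6]
tool_rot: [0.982, -0.189, 0.001, -0.0]
force: [-1.6, 2.4, 5.5]
opening: 0.685
gripper_force: 76.7
t: 20.5
position: [487.0, -182.3, 76.6]
tool_rot: [0.982, -0.19, 0.0, -0.0]
force: [-0.7, -0.1, -0.9]
opening: 0.686
gripper_force: 75.9
[500.3967622   22.14172413]
now [ 487.  -182.3   76.6] yaw -21.86 t 20.5 | row shift [-0.1659 -0.8404 -0.0014] turn z -0.5553 xN 6 tilt [-7.e-04  8.e-04  1.e+00] F [-0.7 -0.1 -0.9] open 0.686
32123 [-22.48608689 -32.97792866 -24.99935994] [ 73.99129605  32.98202292 -10.09655632]
((34.399593353271484, -2.9852943420410156), (65.37846374511719, 84.78474426269531), 82.92093658447266)
top [-24.71231427 -23.767139   -22.73902774]
top far [-24.7120028  -23.78534719 -22.7408193 ]
top mid [-24.73471276 -23.85177587 -22.85975818]
```

Run:
```python
from h import *
u=np.array([np.cos(np.radians(-5.2)),np.sin(np.radians(-5.2))]); g=np.array([644.8,9.0])-134*u; print(g)
np.set_printoptions(precision=2,suppress=True)
plan(g[0],g[1],60,-5.2,6)
o=status.get_obs(); p=snapshot('wrist'); P=cloud(p,o); T=R.from_quat(o['tool_rot']).as_matrix()
Q=((P-o['position'])@T).reshape(-1,3)
m=Q[(Q[:,2]>-28)&(Q[:,2]<-20)&(abs(Q[:,1])<40)&(Q[:,0]>15)&(Q[:,0]<80)]
xs=[];lo=[];hi=[]
for x in np.arange(20,72,4):
    k=m[abs(m[:,0]-x)<2][:,1]; xs.append(x);lo.append(k.min());hi.append(k.max())
for e in(lo,hi): print(np.degrees(np.arctan(np.polyfit(xs,e,1)[0])),np.array(e))
ys=np.arange(-25,26,5);e=[m[abs(m[:,1]-y)<2.5][:,0].max() for y in ys]; print(np.degrees(np.arctan(np.polyfit(ys,e,1)[0])),np.array(e))
```

```text
[511.35149059  21.14476575]
now [ 486.3 -182.3   75.6] yaw -21.86 t 20.55 | row shift [-0.12 -0.85  0.07] turn z -0.5554 xN 6 tilt [0. 0. 1.] F [ 0.6  0.1 -0.5] open 0.683
-0.03483182343562913 [-30.6  -30.37 -30.44 -30.55 -30.44 -30.67 -30.65 -30.57 -30.47 -30.59
 -30.71 -30.28 -30.56]
-0.029619238908143455 [29.21 29.23 29.   29.22 29.14 29.07 29.13 29.19 29.07 29.13 29.22 29.31
 28.99]
0.02955737878550517 [73.73 73.97 73.94 73.9  73.88 73.87 73.88 73.91 73.95 73.99 73.77]
```

```bash
python3 -m pendant '[[1,-0.12,-0.85,0,0,0,-0.555],[1,-0.12,-0.85,0,0,0,-0.555],[1,-0.12,-0.85,0,0,0,-0.555],[1,-0.12,-0.85,0,0,0,-0.555],[1,-0.12,-0.85,0,0,0,-0.555],[1,-0.12,-0.85,0,0,0,-0.555],[1,0,0,0,0,0,0],[1,0,0,0,0,0,0]]'
python3 - <<'E'
from h import *
plan(511.4,21.1,60,-5.2,1)
o=status.get_obs(); p=snapshot('wrist'); save(p,'w7'); P=cloud(p,o); np.save('w7.npy',P); T=R.from_quat(o['tool_rot']).as_matrix()
np.set_printoptions(precision=2,suppress=True)
Q=((P-o['position'])@T); Q[...,2]-=0
zt=o['position'][2]
W=P[...,2]
print('bed z',np.median(W[(W>12)&(W<24)]))
def jig(yaw,ox,oy):
    u=np.array([np.cos(yaw),np.sin(yaw)]);v=np.array([-u[1],u[0]]);d=P[...,:2]-[ox,oy]
    return d@u,d@v
X,Y=jig(np.radians(-5.2),644.8,9.0)
top=(W>29)&(W<39)&(X>-60)&(X<25)
print('top n',top.sum())
for x in(-36,-28,-20,-12):
    y=Y[top&(abs(X-x)<3)]; print(x,[np.round(np.percentile(y[s],[1,99]),1) if s.sum()>5 else None for s in(y>0,y<0)])
for y in(-25,-15,-5,5,15,25):
    x=X[top&(abs(Y-y)<3)]; print('stop',y,np.percentile(x,[1,99]) if len(x)>5 else None)
bed=(W>12)&(W<23)
for x in(-170,-150,-60,-80):
    y=Y[bed&(abs(X-x)<4)&(abs(Y)<65)]; print('bed',x,np.percentile(y,[0.5,99.5]) if len(y) else None)
E
```

```text
t: 21.4
position: [510.8, 21.9, 74.9]
tool_rot: [0.999, -0.045, -0.001, 0.001]
force: [0.7, 0.5, -1.0]
opening: 0.685
gripper_force: 75.9
now [510.8  21.9  74.9] yaw -5.1 t 21.4 | row shift [0.017  0.0175 0.3735] turn z 0.0197 xN 1 tilt [ 0.0028 -0.0011  1.    ] F [ 0.7  0.5 -1. ] open 0.685
bed z 17.02536512190362
top n 5795
-36 [array([32.1, 51.5]), array([-51.5, -31.8])]
-28 [array([31.9, 51.6]), array([-51.3, -31.7])]
-20 [array([32. , 51.7]), array([-51.6, -31.8])]
-12 [array([32.1, 51.8]), array([-51.6, -32.2])]
stop -25 None
stop -15 None
stop -5 None
stop 5 None
stop 15 None
stop 25 None
bed -170 None
bed -150 [-55.56  56.24]
bed -60 [-55.06  55.57]
bed -80 [-55.54  55.76]
```

View pics/w7.png

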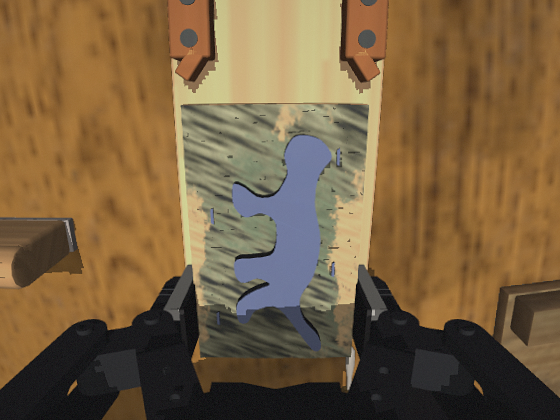

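```bash
python3 -m pendant '[[1,0.01,0.03,0.7,0,0,0.02],[1,0,0,0.5,0,0,0],[1,0,0,0.2,0,0,0],[1,0,0,0,0,0,0],[1,0,0,0,0,0,0]]'|egrep 'pos|force:'; python3 -m pendant '[[1,0,0,0.03,0,0,0],[1,0,0,0,0,0,0]]'|egrep 'pos|force:'
python3 - <<'E'
from h import *
plan(511.4,21.1,16,-5.2,1)
o=status.get_obs(); p=snapshot('wrist'); P=cloud(p,o)
np.set_printoptions(precision=2,suppress=True)
W=P[...,2];yaw=np.radians(-5.2);u=np.array([np.cos(yaw),np.sin(yaw)]);v=np.array([-u[1],u[0]]);d=P[...,:2]-[644.8,9.0];X,Y=d@u,d@v
for x in(-42,-38,-34,-30,-26):
    y=Y[(W>29)&(W<39)&(abs(X-x)<2)]; y=y[abs(y)<60]; print(x,y[y>0].min() if (y>0).any() else 0,y[y<0].max() if (y<0).any() else 0,len(y))
b=(W>36)&(W<44)&(abs(Y)<40)&(X<-58)
for x in(-110,-100,-90,-80,-70): 
    y=Y[b&(abs(X-x)<3)]; print('blk',x,y.min(),y.max())
print('end',np.percentile(X[b],99.9),'top z',np.median(W[b]))
E
```

```text
position: [512.5, 19.8, 20.6]
force: [0.8, -0.3, -1.2]
gripper_force: 75.9
position: [512.6, 20.3, 19.8]
force: [-0.9, -0.4, -0.5]
gripper_force: 75.9
now [512.6  20.3  19.8] yaw -5.28 t 22.15 | row shift [-0.0307 -0.0177  0.0943] turn z -0.0159 xN 1 tilt [-1.5e-03  7.0e-04  1.0e+00] F [-0.9 -0.4 -0.5] open 0.686
-42 36.185305935839196 -35.592120645092585 795
-38 31.669738677793386 -31.579547028065708 1491
-34 31.84239411660384 -31.287300961981856 1531
-30 31.44035669586243 -31.557382932786048 1512
-26 31.804232971810734 -31.543831533730664 1181
blk -110 -30.14049957713831 29.537279785271245
blk -100 -30.168223515263037 29.62821389072482
blk -90 -30.13298664808497 29.68983594877075
blk -80 -30.144203884600373 29.677311227025914
blk -70 -30.202451825775366 29.739268616603365
end -58.67997246534742 top z 43.456487279603955
```

```bash
python3 -m pendant '[[1,0,-0.008,0.05,0,0,0],[1,0,0,0.02,0,0,0],[1,0,0,0,0,0,0]]'|egrep 'pos|force:'; python3 -m pendant '[[1,0,0,0.025,0,0,0],[1,0,0,0,0,0,0]]'|egrep 'pos|force:'
```

```text
position: [511.9, 20.6, 16.1]
force: [0.0, -0.2, -1.9]
gripper_force: 75.9
position: [512.2, 20.6, 15.5]
force: [-1.0, 0.2, 2.0]
gripper_force: 76.1
```

```bash
python3 -m pendant '[[1,0.1,0,0,0,0,0],[1,0.15,0,0,0,0,0],[1,0.15,0,0,0,0,0],[1,0,0,0,0,0,0]]'|egrep 'pos|force:|rot'; python3 -m pendant '[[1,0.15,0,0,0,0,0],[1,0.15,0,0,0,0,0],[1,0.15,0,0,0,0,0],[1,0,0,0,0,0,0]]'|egrep 'pos|force:|rot';python3 -m pendant '[[1,0.15,0,0,0,0,0],[1,0.15,0,0,0,0,0],[1,0.1,0,0,0,0,0],[1,0.1,0,0,0,0,0],[1,0,0,0,0,0,0]]'|egrep 'pos|force:|rot'
```

```text
position: [530.0, 19.2, 15.5]
tool_rot: [0.999, -0.046, 0.001, -0.0]
force: [1.7, -0.1, 1.3]
gripper_force: 76.2
position: [547.1, 17.4, 15.4]
tool_rot: [0.999, -0.046, 0.001, -0.0]
force: [0.8, -1.7, 2.9]
gripper_force: 76.4
position: [566.1, 15.5, 15.5]
tool_rot: [0.999, -0.046, 0.0, 0.0]
force: [-1.0, -1.1, 4.6]
gripper_force: 76.7
```

```bash
for i in 1; do python3 -m pendant '[[1,0.05,0,0,0,0,0],[1,0.04,0,0,0,0,0],[1,0,0,0,0,0,0]]'|egrep 'pos|force:'; done; for i in 1; do python3 -m pendant '[[1,0.02,0,0,0,0,0],[1,0,0,0,0,0,0]]'|egrep 'pos|force:'; done;python3 -m pendant '[[1,0.02,0,0,0,0,0],[1,0,0,0,0,0,0]]'|egrep 'pos|force:'
```

```text
position: [569.0, 15.1, 15.5]
force: [-2.3, -0.4, 6.2]
gripper_force: 76.8
position: [569.5, 15.1, 15.4]
force: [-3.5, 1.2, 6.2]
gripper_force: 76.9
position: [570.3, 15.0, 15.5]
force: [-3.4, -0.1, 6.3]
gripper_force: 76.9
```

```bash
python3 -m pendant '[[1,0.02,0,-0.015,0,0,0],[1,0,0,0,0,0,0]]'|egrep 'pos|force:'; python3 -m pendant '[[1,0.02,0,0,0,0,0],[1,0,0,0,0,0,0]]'|egrep 'pos|force:'; python3 -m pendant '[[1,0.02,0,0,0,0,0],[1,0,0,0,0,0,0]]'|egrep 'pos|force:'
```

```text
position: [571.1, 15.0, 15.5]
force: [-2.3, 0.8, 3.3]
gripper_force: 76.5
position: [571.1, 15.0, 15.5]
force: [-5.5, 2.6, 5.2]
gripper_force: 76.7
position: [571.1, 15.0, 15.5]
force: [-8.2, 2.6, 5.8]
gripper_force: 76.9
```

```bash
python3 -m pendant '[[1,0.03,0,-0.015,0,0,0],[1,0.02,0,-0.005,0,0,0],[1,0,0,0,0,0,0],[1,0,0,0,0,0,0]]'|egrep 'pos|force:|rot';  python3 -c "
from h import *
for i in range(4):
  o=status.get_obs(); print(np.round(o['force'],1),np.round(o['position'],1),np.round(o['torque'],2)); snapshot('top')
plan(0,0,0,-5.2,1)"
```

```text
position: [571.1, 15.0, 15.6]
tool_rot: [0.999, -0.046, -0.004, 0.0]
force: [-11.1, 5.9, 6.1]
gripper_force: 76.8
[-11.1   5.9   6.1] [571.1  15.   15.6] [1.72 2.62 0.1 ]
[-10.8   5.4   5.8] [571.1  14.9  15.6] [1.76 2.59 0.12]
[-10.5   5.3   7.4] [571.1  14.9  15.6] [1.72 2.61 0.12]
[-11.4   5.7   6.2] [571.1  15.   15.6] [1.77 2.56 0.11]
now [571.1  14.9  15.6] yaw -5.32 t 25.9 | row shift [-14.1768   1.6947   0.5135] turn z -0.0241 xN 1 tilt [ 0.0086 -0.0012  1.    ] F [-10.2   5.9   6.4] open 0.685
```

```bash
python3 -m pendant '[[1,0.01,-0.03,-0.015,0,0,0],[1,0.01,0,-0.01,0,0,0],[1,0,0,0,0,0,0]]'|egrep 'pos|force:|rot';  python3 -m pendant '[[1,0.01,-0.01,-0.01,0,0,0],[1,0,0,0,0,0,0],[1,0,0,0,0,0,0]]'|egrep 'pos|force:|rot'
```

```text
position: [571.1, 15.1, 15.9]
tool_rot: [0.999, -0.047, -0.005, 0.001]
force: [-10.1, 1.9, 4.2]
gripper_force: 76.4
position: [571.1, 15.2, 16.0]
tool_rot: [0.999, -0.047, -0.006, 0.001]
force: [-10.1, 1.5, 4.4]
gripper_force: 76.3
```

```bash
python3 -m pendant '[[1,0,-0.005,0,0,0.08,0],[1,0,0,0,0,0,0],[1,0,0,0,0,0,0]]'|egrep 'pos|force:|rot';  python3 -m pendant '[[1,0.02,-0.005,0,0,0.06,0],[1,0,0,0,0,0,0],[1,0,0,0,0,0,0]]'|egrep 'pos|force:|rot'; python3 -c "
from h import *
plan(0,0,0,-5.2,1)"
```

```text
position: [571.2, 15.1, 15.8]
tool_rot: [0.999, -0.047, -0.002, 0.001]
force: [-9.4, 0.9, 2.5]
gripper_force: 76.1
position: [571.3, 15.2, 15.6]
tool_rot: [0.999, -0.047, -0.001, 0.002]
force: [-10.8, 0.5, 2.3]
gripper_force: 76.4
now [571.3  15.2  15.6] yaw -5.43 t 27.1 | row shift [-14.1814   1.7278   0.4134] turn z -0.0463 xN 1 tilt [ 0.0012 -0.0036  1.    ] F [-10.8   0.5   2.3] open 0.685
```

```bash
python3 -m pendant '[[1,0.03,-0.005,0,0,0.04,-0.02],[1,0.01,0,0,0,0,0],[1,0,0,0,0,0,0],[1,0,0,0,0,0,0]]'|egrep 'pos|force:|rot';  python3 -m pendant '[[1,0.01,0,0,0,0.03,-0.02],[1,0,0,0,0,0,0],[1,0,0,0,0,0,0]]'|egrep 'pos|force:|rot'
python3 - <<'E'
from h import *
plan(0,0,0,-5.2,1)
o=status.get_obs(); p=snapshot('wrist'); save(p,'w8'); P=cloud(p,o)
W=P[...,2];yaw=np.radians(-5.2);u=np.array([np.cos(yaw),np.sin(yaw)]);v=np.array([-u[1],u[0]]);d=P[...,:2]-[644.8,9.0];X,Y=d@u,d@v
b=(W>36)&(W<47)&(abs(Y)<31)&(X<-20)
for x in(-60,-50,-40,-30,-24): 
    k=b&(abs(X-x)<3)
    if k.sum()>5: print('blk',x,Y[k].min(),Y[k].max(),np.median(W[k]))
E
```

```text
position: [571.3, 15.1, 15.6]
tool_rot: [0.999, -0.047, -0.0, 0.002]
force: [-14.4, 2.0, 6.8]
gripper_force: 76.8
position: [571.3, 15.1, 15.6]
tool_rot: [0.999, -0.047, 0.0, 0.002]
force: [-14.4, 1.8, 6.9]
gripper_force: 76.9
now [571.3  15.1  15.6] yaw -5.36 t 27.8 | row shift [-14.1858   1.7088   0.3804] turn z -0.032 xN 1 tilt [-0.0011 -0.0039  1.    ] F [-14.4   1.8   6.9] open 0.684
blk -60 -30.992687679686004 30.921312245567275 40.19834133723218
blk -50 -29.846592000639053 29.808450912320296 40.041335401387464
blk -40 -29.978044324310982 29.831445791850292 39.79891459373618
blk -30 -29.840630851344073 29.88192076252199 40.25539475251574
blk -24 -30.064303186422 29.97143415803721 39.72119282874655
```

View pics/w8.png

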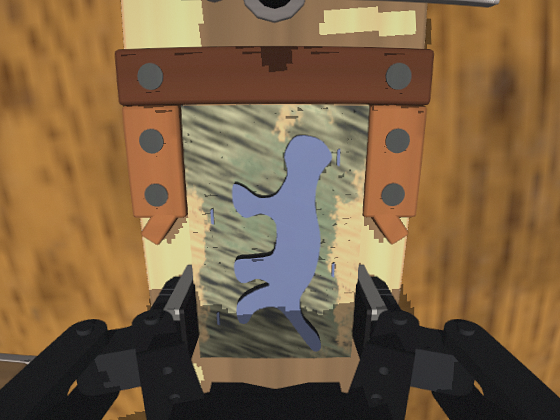

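```bash
python3 -m pendant '[[1,0.02,-0.005,-0.02,0,0,0],[1,0,0,0,0,0,0],[1,0,0,0,0,0,0]]'|egrep 'pos|force:|rot'; python3 -m pendant '[[1,0.005,0,-0.01,0,0,0],[1,0,0,0,0,0,0],[1,0,0,0,0,0,0],[1,0,0,0,0,0,0]]'|egrep 'pos|force:|rot'
```

```text
position: [571.3, 15.1, 15.6]
tool_rot: [0.999, -0.047, -0.0, 0.002]
force: [-13.8, 2.1, 3.5]
gripper_force: 76.5
position: [571.3, 15.1, 15.6]
tool_rot: [0.999, -0.047, -0.001, 0.002]
force: [-13.6, 1.8, 2.3]
gripper_force: 76.1
```

```bash
python3 -m pendant '[[1,0.02,0,0,0,0,0],[1,0,0,0,0,0,0],[1,0,0,0,0,0,0],[1,0,0,0,0,0,0],[1,0,0,0,0,0,0],[1,0,0,0,0,0,0],[1,0,0,0,0,0,0],[1,0,0,0,0,0,0]]'|egrep 'pos|force:|rot|t:'
python3 - <<'E'
from h import *
o=status.get_obs(); f=o['force']; print(f)
if -20<f[0]<-10: print(r.sign_off())
E
```

```text
t: 29.35
position: [571.3, 15.1, 15.6]
tool_rot: [0.999, -0.047, -0.002, 0.002]
force: [-16.5, 3.7, 3.6]
gripper_force: 76.6
[-16.46856539   3.71142733   3.6195074 ]
the job is handed in; nothing more can be done
None
```

I handed the job in at 29.4 s: all three chips are on the worktop, the scraper is set down clear of the jig, and the arm is still pressing the fish block flush against the end stop with about 16 N. One chip slipped past the scraper on the first pass, so it took a second sweep.

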